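# Take the spring cap off a worm gearbox

## Robot

A 6-joint arm with a two-finger parallel gripper is mounted at the origin on the work surface. World frame = base frame: x ahead of the robot, y to its left, z up, the work surface at z = 0. Lengths are in m, angles in degrees, forces in N, time in s.
With the tool pointing down it reaches from about 0.325 to 0.925 m from the base axis. Payload 3.1 kg.
Tool frame: the origin (TCP) lies midway between the tips of the shut fingers; the grasp point (between the pads) lies 19 mm behind it; z points along the fingers, y is the line along which they close (so a half turn about z gives the same grasp; the last joint's range is limited). The gripper opens to 85 mm and grips with 20 to 120 N. Pads are 22 mm wide; open, the fingers measure 114 mm over their backs; the gripper's body (76 mm by 85 mm) begins 54 mm behind the grasp point. The pads swing forward as they close: fully open they stand 13 mm farther back than shut.
Start: joints at [-6.429, 12.427, 92.441, -0, 75.132, -6.429], TCP at [0.625, 0, 0.231] pointing down, gripper open.
Joint ranges: [-157.48, 157.48], [-44.54, 120.13], [17.64, 146.25], [-64.5, 244.5], [7.68, 150.69], [-147.95, 147.95]. Speed limits (degrees/s): [159.86, 159.86, 180, 180, 180, 180].

## Interface

Orientations are given as a 3x3 rotation matrix whose columns are the frame's x, y, z axes.
In Python, from workcell import manip gives the robot as it stands. Calls block until the motion is done:
- manip.move_ptp(position, orientation): joint-space move of the TCP to a pose.
- manip.move_straight(position, frame=None, feed=0.15): straight line of the TCP; frame=None keeps the orientation; feed is the mean speed in m/s.
- manip.move_joints(angles): joint-space move.
- manip.move_gripper(opening, grip_force=None): opening from 0.0 (shut) to 1.0 (fully open); grip_force is the grip in N (None keeps the last); returns when the fingers have stopped.
- manip.wait(seconds).
- manip.ik(position, orientation): joint angles nearest the present ones, or None.
- manip.get_obs(): the state.
- manip.capture(name): name is "scene" or "side" or "wrist"; returns the picture (420x560x3 uint8, red, green, blue); there is no depth.
- manip.calibration(name): a dict with "fov_y" (degrees; the focal length in pixels is half the picture's height over the tangent of half this angle, whatever the lens; pixels are square), "cx", "cy" (the principal point, pixels), "origin" and "orientation" of the camera in the world. Camera axes: x right, y down, z forward; pixel columns grow to the right and rows downward; lengths in m; the calibration is good to about 2 mm. A picture is of the moment at which its call begins: read the wrist's pose just before it. calibration takes no time and is no camera call; for the wrist camera it gives the pose at the moment of the call.
A pose or a line that the arm cannot do raises manip.Unreachable and nothing moves.
- manip.close_job(): hands the job in; it is judged then, once.
The state is a dict: "clock": time; "joint_positions": joint angles; "joint_velocities": joint speeds; "effort": joint torques, N m; "tool_pos": TCP position; "ee_rot": TCP orientation; "force": force on the tool from outside, world axes, zero at the start; "ft_torque": the same for the moment, N m; "grip_width": opening from 0.0 (shut) to 1.0 (fully open); "gripper_force": force on a finger pad.
Only numpy, scipy, OpenCV 4.12 (cv2) and the standard library are available. Lean on these libraries where they do the work, as an engineer would, in place of code of your own. Each camera call takes 0.05 s, during which the arm holds its last target. There are 200 camera calls.

## Task

Unscrew the spring cap from the top of the aluminium gearbox, anticlockwise for some two turns, letting it ride up its thread without forcing it, and keep hold of it as it comes free, because a spring behind it will throw it off. Lift it straight up clear of the threaded neck and the sprung thrust piece, then set it down gently, upright with its open side down, on the middle of the felt pad in the parts tray and let go, leaving the other parts where they are.

Things in the scene. Friction and masses are not known exactly. Their poses are not given: they have to be found in the camera images.
- cap_mid (a point): centre, half-way up, of the spring cap: a knurled steel cylinder 44 mm across and 40 mm high, about 100 g, closed on top, open below with a 34 mm bore; z is its axis, up. Screwed on the upright neck on the gearbox cover; right-hand thread, so it turns off anticlockwise seen from above. Grip it round its side; the cover lies 15 mm below its lower edge at the start
- cap_edge (a point): centre of the cap's open lower edge, 20 mm below cap_mid. A sprung brass thrust piece inside (19 mm across) pushes it up, with 10 N at first and 6 to 8 N from the thread's end on; bare, it stands 34 mm above the neck's top. In the thread the cap stays put when let go (self-locking) and resists a small lift; once free it follows a lift, and let go then it is thrown off. Turning takes 0.1 to 0.2 Nm
- neck: threaded neck on the gearbox cover, fixed, upright, 32 mm across its thread; origin at the centre of its top face, inside the cap at first, 22 mm above the cap's lower edge; z is the thread's axis. The cap rises a little under 10 mm a turn; it comes free after one and a half to two and a half turns, not always the same. Over 30 N between cap and neck (the spring's push counts) harms the thread
- gearbox: aluminium worm gearbox, fixed; origin at the middle of its underside. Base plate 170 x 130 x 12 mm, housing 130 x 100 mm, top face of the cover 90 mm above the table, the neck 20 mm from the middle along its own +x; a worm shaft sticks out to its -x, a larger shaft to its +y
- pad_top (a point): centre of the upper face of the dark grey felt pad, 76 x 76 mm, 6 mm above the table; it lies in the parts tray in one of three places in a row, the other two hold the gear and the bearing
- tray: shallow grey steel parts tray, 180 (x) x 310 (y) mm, rim 14 mm high, fixed; origin under its middle. Its three places lie on its y axis at -95, 0 and +95 mm
- gear: loose steel spur gear lying in the tray, 54 mm across, 22 mm high; leave it
- bearing: loose ball bearing lying in the tray, 42 mm across, 12 mm high; leave it
- bearing_cover: loose aluminium bearing cover on the table, 60 mm across, 13 mm high; leave it
- screwdriver: screwdriver with red handle, 170 mm long, lying on the table; leave it
- dish: round clear plastic dish with red lid, 88 mm across, 21 mm high, on the table; leave it
Not all that is in view belongs to the job. Of the things that look like the part that bears pad_top, the middle-sized one is meant. Leave any green look-alike of the part that bears cap_mid alone.

How it is judged:
By the outcome, as a careful person would: the job done as asked, in the order asked, and still so for the second after the job is handed in, with the robot touching nothing.
It also fails if it takes over 72 s, if anything falls off the work surface, if the arm or the gripper's body presses on something with over 40 N, if the wrist force passes 120 N, or if a joint passes its speed limit or range.

## Working session

There is one attempt and no reset: what is moved stays moved. The work goes in short steps, each a Python script; the robot and the scene stay as the last script left them, time stands still between calls to the robot, and variables do not carry over. Pictures are saved under pics/ and viewed, at most 10 in all, crops included, and the job is handed in when it is done.

```bash
mkdir -p pics; ls
python3 - <<'E'
from workcell import manip
import cv2
for n in("scene","side","wrist"):
    c=manip.calibration(n); print(n,c)
    cv2.imwrite(f"pics/{n}0.png",manip.capture(n)[:,:,::-1])
E
```

```text
pics
scene {'fov_y': 45.419479569567336, 'cx': 274.8510784705888, 'cy': 206.39411477066983, 'origin': array([ 1.53553858, -0.30685314,  0.91071119]), 'orientation': array([[ 0.19404596,  0.6119119 , -0.76675288],
       [ 0.98095024, -0.11378447,  0.15744754],
       [ 0.00909946, -0.78269848, -0.62233454]])}
side {'fov_y': 45.31464680218842, 'cx': 279.64440757709116, 'cy': 209.0060851051269, 'origin': array([ 0.22794685, -0.85598699,  0.64265804]), 'orientation': array([[ 0.92387101, -0.19885496,  0.32698481],
       [-0.38236839, -0.51540176,  0.76691293],
       [ 0.0160241 , -0.83355728, -0.55220059]])}
wrist {'fov_y': 71.88798046388902, 'cx': 279.23683649184704, 'cy': 210.67495194027356, 'origin': array([0.62437026, 0.08015347, 0.37269413]), 'orientation': array([[ 9.99998803e-01,  9.54972290e-04, -1.21726021e-03],
       [ 5.29420099e-04, -9.50489397e-01, -3.10756539e-01],
       [-1.45375681e-03,  3.10755522e-01, -9.50488765e-01]])}
```

View pics/scene0.png

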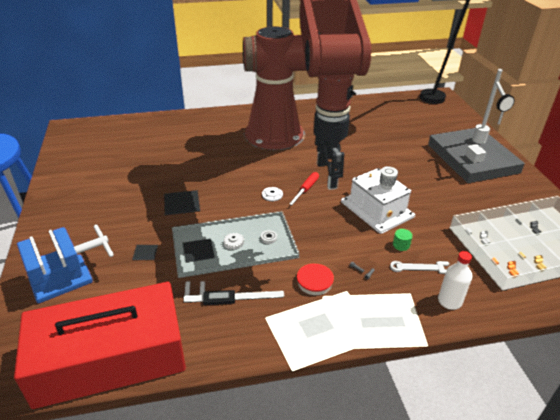

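View pics/side0.png

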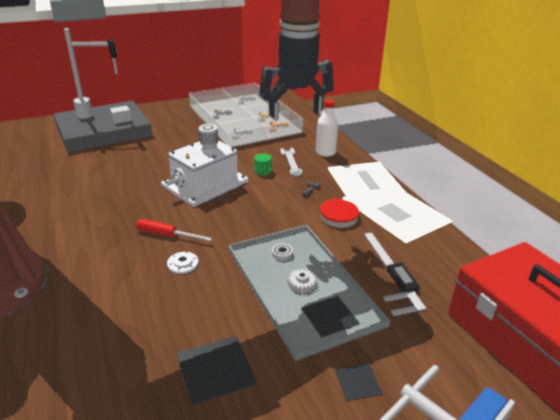

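Candidates for the cap are the steel cap on the gearbox (scene 388,176; side 208,133) and the green look-alike (scene 403,240), which I leave alone. Candidates for the pad are the large one (181,202), the small one (145,253) and the middle-sized one in the tray (199,249; side 330,315). I choose the steel cap and the tray pad, and check both in a close crop.

Run:
```python
import cv2,numpy as np
s=cv2.imread("pics/scene0.png");d=cv2.imread("pics/side0.png")
def c(im,x,y,w=100,h=75): return cv2.resize(im[y:y+h,x:x+w],(400,300),interpolation=cv2.INTER_CUBIC)
# scale 4 everywhere
o=np.vstack([np.hstack([c(s,335,155),c(s,165,215)]),np.hstack([c(d,160,115),c(d,280,275)])])
cv2.imwrite("pics/crop0.png",o)
```

```text
(no output)
```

View pics/crop0.png

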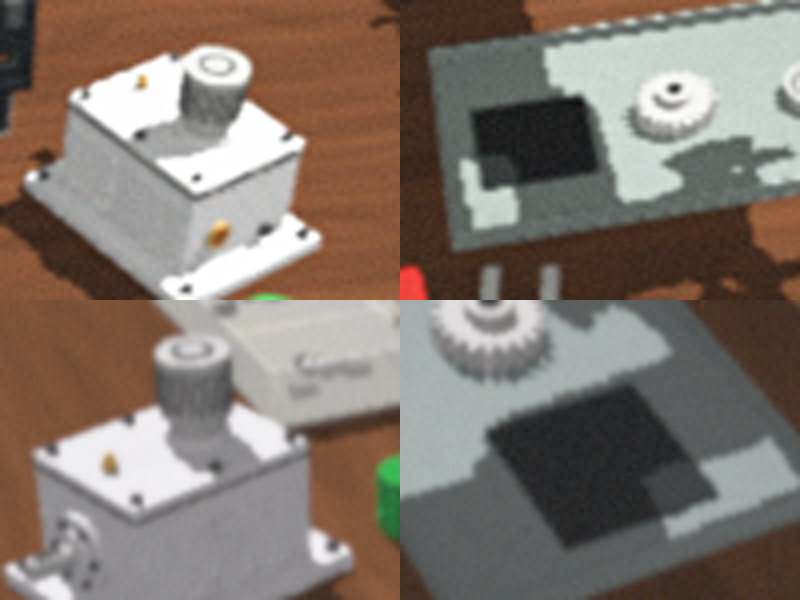

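```bash
cat > h.py <<'E'
from workcell import manip
import numpy as np,cv2
def ray(c,p):
    f=210/np.tan(np.radians(c["fov_y"]/2))
    d=c["orientation"]@[(p[0]-c["cx"])/f,(p[1]-c["cy"])/f,1.]
    return c["origin"],d/np.linalg.norm(d)
def onz(c,p,z):
    o,d=ray(c,p); return o+d*(z-o[2])/d[2]
def tri(rs):
    A=[np.eye(3)-np.outer(d,d) for o,d in rs]
    return np.linalg.solve(sum(A),sum(a@o for a,(o,d) in zip(A,rs)))
E
python3 - <<'E'
from h import *
S=manip.calibration("scene");D=manip.calibration("side")
k=lambda x,y,ox,oy:np.array([(x+.5)/4-.5+ox,(y+.5)/4-.5+oy])
cs=k(217,64,335,155);cd=k(193,50,160,115)
print("cap",tri([ray(S,cs),ray(D,cd)]),onz(S,cs,.145),onz(D,cd,.145))
ps=[k(x-400,y,165,215) for x,y in((471,111),(583,96),(598,172),(485,188))]
pd=[k(x-400,y-300,280,275) for x,y in((487,435),(632,387),(718,495),(568,549))]
for c,p in((S,ps),(D,pd)):
    q=np.array([onz(c,x,.006) for x in p]);print(q.round(4)[:,:2].tolist(),q.mean(0),[np.linalg.norm(q[i]-q[i-1]).round(4) for i in range(4)])
# gearbox cover corners side
for n,c,p in(("S",S,[k(*a,335,155) for a in((74,97),(193,197),(303,143))]),("D",D,[k(x,y-300,160,115) for x,y in((38,457),(138,521),(303,440))])):
    print(n,[onz(c,x,.09).round(4)[:2].tolist() for x in p])
E
```

```text
cap [0.49791465 0.2190399  0.14583971] [0.49607727 0.22010629 0.145     ] [0.49833299 0.21979655 0.145     ]
[[0.5264, -0.3487], [0.5253, -0.2745], [0.5994, -0.272], [0.6006, -0.3438]] [ 0.56293369 -0.30976334  0.006     ] [np.float64(0.0744), np.float64(0.0743), np.float64(0.0742), np.float64(0.0719)]
[[0.5192, -0.2794], [0.5933, -0.2759], [0.5964, -0.3484], [0.523, -0.3518]] [ 0.55798223 -0.31387991  0.006     ] [np.float64(0.0725), np.float64(0.0742), np.float64(0.0725), np.float64(0.0734)]
S [[0.4421, 0.1429], [0.5662, 0.1847], [0.5231, 0.2809]]
D [[0.4015, 0.2239], [0.437, 0.1273], [0.5547, 0.1898]]
```

View pics/wrist0.png

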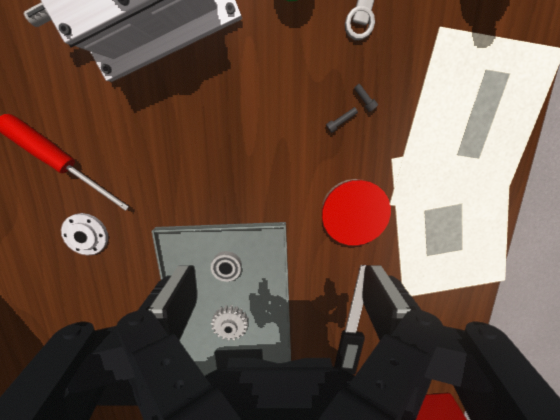

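```bash
cat >> h.py <<'E'
R0=np.array([[0,1,0],[1,0,0],[0,0,-1.]])
def joints(p,q6):
    q=manip.ik(np.array(p,float),manip.get_obs()["ee_rot"] if False else DOWN)
    if q is None: raise RuntimeError("ik")
    q=np.array(q,float); q[5]=q6; return q
def go(p,q6): manip.move_joints(joints(p,q6))
def st(tag=""):
    o=manip.get_obs()
    print(tag,"t%.2f"%o["clock"],"p",np.round(o["tool_pos"],4),"q6 %.1f"%o["joint_positions"][5],"F",np.round(o["force"],1),"T",np.round(o["ft_torque"],2),"w %.3f g %.1f"%(o["grip_width"],o["gripper_force"]));return o
DOWN=R0
E
python3 - <<'E'
from h import *
o=st(); print(np.round(o["ee_rot"],3))
import h; h.DOWN=o["ee_rot"]; 
np.save("down.npy",o["ee_rot"])
cap=np.array([.4975,.2195])
ims=[]
for i,(dy,half) in enumerate(((-.05,0),(.05,1))):
    q=joints([cap[0],cap[1]+dy,.25],0); q0=manip.ik(np.array([cap[0],cap[1]+dy,.25]),h.DOWN)
    q6=q0[5] if not half else (q0[5]+180 if q0[5]<-35 else q0[5]-180)
    print(np.round(q0,1),q6)
    if abs(q6)>147: q6=np.sign(q6)*147
    q[5]=q6; manip.move_joints(q); st()
    c=manip.calibration("wrist");im=manip.capture("wrist")[:,:,::-1]
    np.save(f"wc{i}.npy",c,allow_pickle=True);cv2.imwrite(f"pics/w{i}.png",im);ims.append(im)
    f=210/np.tan(np.radians(c["fov_y"]/2)); v=c["orientation"].T@(np.array([*cap,.145])-c["origin"]); print("expect",c["cx"]+f*v[0]/v[2],c["cy"]+f*v[1]/v[2])
cv2.imwrite("pics/w01.png",cv2.resize(np.hstack(ims),(800,300)))
E
```

```text
t0.15 p [6.244e-01 1.000e-04 2.302e-01] q6 -6.4 F [ 0.6  0.4 -0.1] T [-0.02  0.   -0.03] w 0.999 g 0.0
[[ 0.     1.    -0.002]
 [ 1.    -0.     0.   ]
 [ 0.    -0.002 -1.   ]]
[ 11.1  -0.6 104.6   0.   76.1  11.1] 11.134405289870926
 t1.01 p [0.4982 0.169  0.2502] q6 11.1 F [0.7 0.1 0.6] T [ 0.03  0.05 -0.04] w 1.007 g 0.0
expect 278.47421887370365 152.65430643682518
[21.3  4.4 99.4  0.1 76.3 21.3] -158.70051545543902
 t3.41 p [0.4977 0.2693 0.2499] q6 -147.0 F [-0.4  0.6  0.2] T [-0.01 -0.05 -0.04] w 0.998 g 0.0
expect 267.1004107424639 154.29964883502237
```

View pics/w01.png

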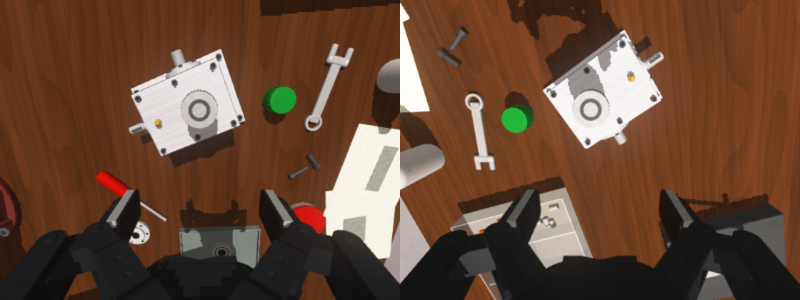

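Run:
```python
import cv2,numpy as np
o=[]
for i,(x,y) in enumerate(((240,115),(227,117))):
    im=cv2.imread(f"pics/w{i}.png"); o.append(cv2.resize(im[y:y+80,x:x+80],(400,400),interpolation=cv2.INTER_CUBIC))
cv2.imwrite("pics/c01.png",np.hstack(o))
```

```text
(no output)
```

View pics/c01.png

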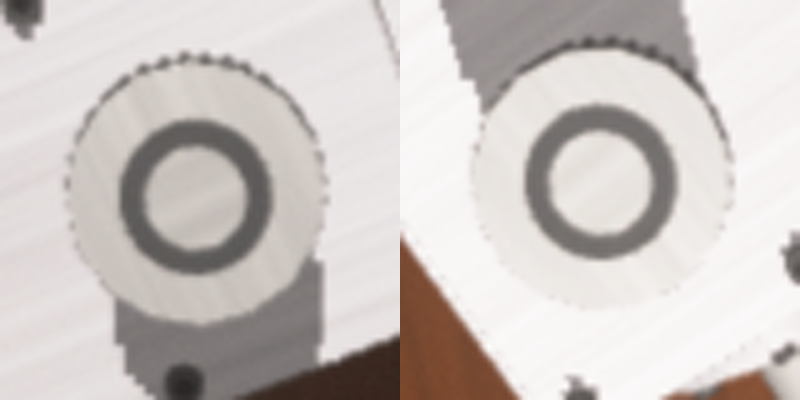

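Run:
```python
from h import *
c=[np.load(f"wc{i}.npy",allow_pickle=True).item() for i in(0,1)]
px=[(278.8,154.0),(266.8,153.0)]
P=[onz(c[i],px[i],.145) for i in(0,1)];print(P,tri([ray(c[i],px[i]) for i in(0,1)]))
m=(P[0]+P[1])[:2]/2
S=manip.calibration("scene")
np.save("cap.npy",m);print(m)
go([*m,.20],143); st()
manip.move_straight([*m,.103],feed=.08); st("down")
manip.move_gripper(.45,20); st("grip")
manip.wait(.3); st()
```

```text
[array([0.49777511, 0.21837616, 0.145     ]), array([0.49751405, 0.21838804, 0.145     ])] [0.4976524  0.21838108 0.14475797]
[0.49764458 0.2183821 ]
 t7.63 p [0.4977 0.2184 0.2   ] q6 143.0 F [-0.1  0.6 -0.3] T [ 0.   -0.01  0.01] w 0.998 g 0.0
down t9.00 p [0.4983 0.2186 0.1038] q6 143.0 F [ 0.1 -0.4  0.1] T [-0.05  0.01  0.01] w 1.003 g 0.0
grip t9.46 p [0.4977 0.2182 0.1034] q6 143.0 F [-1.2 -1.5  3.1] T [-0.22  0.21 -0.  ] w 0.512 g 22.5
 t9.76 p [0.4977 0.2182 0.1033] q6 143.0 F [-2.1 -1.9  4.1] T [-0.33  0.35  0.  ] w 0.516 g 22.7
```

```bash
cat >> h.py <<'E'
def fz(n=4):
    v=[]
    for _ in range(n):
        v.append(manip.get_obs()["force"]); manip.wait(.02)
    return np.mean(v,0)
def stroke(m,z,qa,total,step=30,slope=9.6/360e3,gain=3e-5,lim=10):
    q6=qa;n=int(round(total/step))
    for i in range(n):
        q6-=step; z+=slope*step
        go([*m,z],q6)
        F=fz(2); o=manip.get_obs()
        print("%.0f z%.4f F"%(q6,z),np.round(F,1),"Tz %.2f w %.3f g %.0f t%.1f"%(o["ft_torque"][2],o["grip_width"],o["gripper_force"],o["clock"]))
        if abs(F[2])>lim: print("STOP");break
        z+=gain*F[2]
    np.save("z.npy",[z,q6]);return z,q6
E
python3 - <<'E'
from h import *
m=np.load("cap.npy")
manip.move_gripper(.4,45); st("grip")
stroke(m,.103,143,60,20)
E
```

```text
grip t9.97 p [0.4977 0.2183 0.1034] q6 143.0 F [-3.1 -1.5  5.6] T [-0.31  0.32  0.03] w 0.507 g 46.1
123 z0.1035 F [-0.4  0.3  4.2] Tz 0.14 w 0.507 g 46 t10.4
103 z0.1042 F [-1.8  0.1  5.1] Tz 0.03 w 0.504 g 46 t10.9
83 z0.1049 F [-0.2  1.7  4.3] Tz 0.07 w 0.512 g 46 t11.3
```

Run:
```python
from h import *
m=np.load("cap.npy");z,q=np.load("z.npy")
R=manip.get_obs()["ee_rot"];print("yaw of tool y",np.degrees(np.arctan2(R[1,1],R[0,1])))
z,q=stroke(m,z,q,190,38)
R=manip.get_obs()["ee_rot"];print("yaw of tool y",np.degrees(np.arctan2(R[1,1],R[0,1])))
```

```text
yaw of tool y -66.94224739306647
45 z0.1060 F [1.1 2.3 2.6] Tz 0.06 w 0.511 g 46 t12.1
7 z0.1071 F [-1.3  0.6  3. ] Tz 0.07 w 0.513 g 46 t12.8
-31 z0.1082 F [-0.8 -0.3  2.5] Tz -0.00 w 0.509 g 46 t13.5
-69 z0.1093 F [-1.6 -1.2  1.1] Tz 0.11 w 0.509 g 46 t14.2
-107 z0.1103 F [-2.1 -1.  -0.3] Tz 0.09 w 0.511 g 46 t14.9
yaw of tool y 123.1918477475665
```

Run:
```python
from h import *
m=np.load("cap.npy");z,q=np.load("z.npy")
manip.move_gripper(.75); st("rel")
z-=.0005
go([*m,z],143); st()
c=manip.calibration("wrist")
manip.move_gripper(.4,45); manip.wait(.2); st("grip")
F=fz(4); z+=3e-5*F[2]
stroke(m,z,143,252,36,slope=9.5/360e3)
```

```text
rel t15.22 p [0.4982 0.2186 0.1106] q6 -107.0 F [1.  0.5 0.3] T [0.02 0.01 0.  ] w 0.752 g 0.0
 t18.85 p [0.4977 0.2184 0.1098] q6 143.0 F [0.3 0.5 0.4] T [-0.05 -0.01 -0.02] w 0.752 g 0.0
grip t19.36 p [0.4975 0.2182 0.11  ] q6 143.0 F [-1.8 -1.7  3.1] T [-0.29  0.33  0.  ] w 0.506 g 45.7
107 z0.1109 F [-0.5 -0.1  2.5] Tz 0.09 w 0.509 g 46 t20.1
71 z0.1119 F [-0.4  2.1  0.2] Tz 0.07 w 0.508 g 46 t20.8
35 z0.1129 F [ 0.9  1.1 -0.1] Tz 0.11 w 0.509 g 46 t21.5
-1 z0.1138 F [ 0.9  0.8 -0.5] Tz 0.04 w 0.509 g 46 t22.2
-37 z0.1147 F [-0.2  0.1 -0.4] Tz 0.08 w 0.509 g 46 t22.8
-73 z0.1157 F [-1.9  0.5  0. ] Tz 0.06 w 0.509 g 46 t23.5
-109 z0.1166 F [-1.6  0.2 -0.8] Tz 0.07 w 0.509 g 46 t24.2
```

Run:
```python
from h import *
m=np.load("cap.npy");z,q=np.load("z.npy")
manip.move_gripper(.75); st("rel")
go([*m,z],143); st()
manip.move_gripper(.4,60); manip.wait(.2); st("grip")
F=fz(4); z+=4e-5*F[2]
z,q=stroke(m,z,143,30,30,slope=9.5/360e3)
for k in range(8):
    z,q=stroke(m,z,q,32,32,slope=9.5/360e3,lim=3.8 if k>0 else 10)
    if k>0 and fz(3)[2]>3.5: print("free?");break
st()
```

```text
rel t24.54 p [0.4982 0.2184 0.117 ] q6 -109.0 F [ 0.5 -0.7  0.2] T [-0.    0.03  0.01] w 0.750 g 0.0
 t28.19 p [0.4976 0.2184 0.1166] q6 143.0 F [ 0.8 -0.6 -0. ] T [ 0.04  0.03 -0.01] w 0.750 g 0.0
grip t28.70 p [0.4977 0.2185 0.1168] q6 143.0 F [-0.9 -0.4  1.5] T [0.05 0.12 0.02] w 0.503 g 60.6
113 z0.1175 F [-0.9  0.4  2.3] Tz 0.07 w 0.504 g 61 t29.4
81 z0.1184 F [-0.5  0.4  2.3] Tz 0.04 w 0.504 g 61 t30.0
49 z0.1193 F [ 0.2 -0.1  2. ] Tz 0.04 w 0.507 g 61 t30.6
17 z0.1202 F [1.2 0.6 1.6] Tz 0.10 w 0.501 g 61 t31.3
-15 z0.1211 F [-0.4  0.2  5.5] Tz -0.00 w 0.502 g 61 t32.0
STOP
free?
 t32.02 p [0.4982 0.2186 0.1221] q6 -14.9 F [-1.8  0.2  6.2] T [-0.    0.07  0.  ] w 0.501 g 61.5
```

Run:
```python
from h import *
m=np.load("cap.npy");z=.1213
go([*m,z+.0005],-30); st("turn")
for dz in (.0012,.002,.003):
    manip.move_straight([*m,z+dz],feed=.01); o=st("lift")
    if fz(3)[2]<-5: print("stuck");break
else:
    manip.move_straight([*m,.165],feed=.06); st("up")
    manip.move_straight([*m,.26],feed=.15); st("up")
    cv2.imwrite("pics/up.png",cv2.resize(np.hstack([manip.capture("side"),manip.capture("wrist")])[:,:,::-1],(800,300)))
```

```text
turn t32.38 p [0.4982 0.2186 0.1229] q6 -30.0 F [-1.2  0.5  5.5] T [ 0.01  0.08 -0.01] w 0.506 g 61.5
lift t32.62 p [0.4982 0.2186 0.1236] q6 -29.9 F [-0.3 -0.3  6.1] T [-0.    0.01  0.03] w 0.506 g 61.5
lift t32.92 p [0.4982 0.2186 0.1243] q6 -29.9 F [-0.4  0.2  4.7] T [0.01 0.08 0.01] w 0.506 g 61.5
lift t33.23 p [0.4982 0.2186 0.1253] q6 -29.9 F [-1.8 -0.8  5.2] T [0.03 0.02 0.05] w 0.501 g 61.5
up t34.10 p [0.4973 0.2183 0.1647] q6 -30.0 F [-0.3 -0.3 -1.7] T [ 0.01 -0.02  0.03] w 0.508 g 61.0
up t34.88 p [0.4969 0.2182 0.2588] q6 -30.0 F [-0.5  0.2 -1.2] T [0.03 0.02 0.04] w 0.503 g 60.9
```

View pics/up.png

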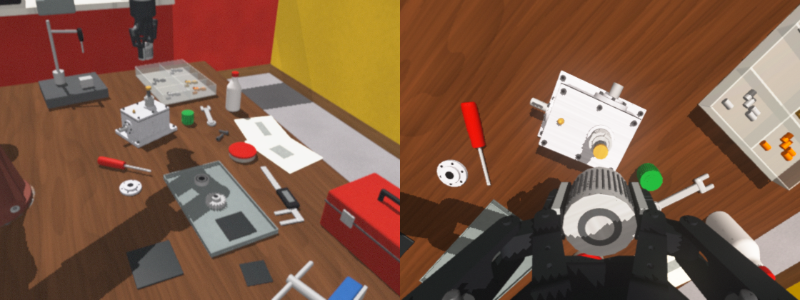

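Run:
```python
from h import *
q0=manip.ik(np.array([.5605,-.375,.26]),R0);print(np.round(q0,1))
# raise joint path stays high
manip.move_joints(q0); st()
c=manip.calibration("wrist");np.save("wp.npy",c,allow_pickle=True);im=manip.capture("wrist")[:,:,::-1]
cv2.imwrite("pics/pad.png",im)
f=210/np.tan(np.radians(c["fov_y"]/2))
v=c["orientation"].T@(np.array([.5605,-.3118,.006])-c["origin"]);u=np.array([c["cx"]+f*v[0]/v[2],c["cy"]+f*v[1]/v[2]]);print(u)
x,y=(u-[80,75]).astype(int);y=max(y,0);print(x,y)
cv2.imwrite("pics/padc.png",cv2.resize(im[y:y+150,x:x+160],(640,600),interpolation=cv2.INTER_CUBIC))
```

```text
[-39.7  17.2  83.6  -0.   79.3 -39.7]
 t37.12 p [ 0.5611 -0.3738  0.2601] q6 -39.7 F [-0.7  0.4 -0.8] T [-0.01 -0.01  0.03] w 0.503 g 60.9
[278.72523868 130.42699775]
198 55
```

View pics/padc.png

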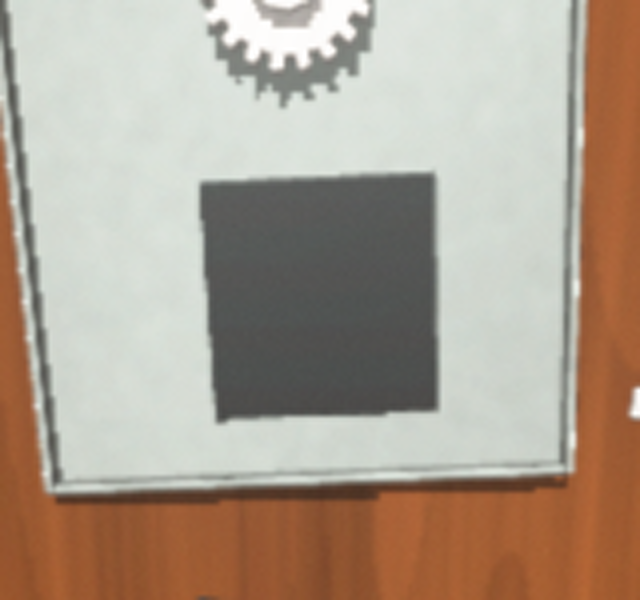

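The crop shows the middle-sized pad with corners at crop (202,183), (435,173), (438,409) and (218,419). The gear lies beyond it, well clear.

Run:
```python
from h import *
c=np.load("wp.npy",allow_pickle=True).item()
k=lambda x,y:((x+.5)/4-.5+198,(y+.5)/4-.5+55)
Q=np.array([onz(c,k(*p),.006) for p in((202,183),(435,173),(438,409),(218,419))])
print(Q.round(4)[:,:2].tolist(),[np.linalg.norm(Q[i]-Q[i-1]).round(4) for i in range(4)])
t=Q.mean(0)[:2];print(t);np.save("pad.npy",t)
q0=np.array(manip.ik(np.array([*t,.12]),R0)); manip.move_joints(q0); st()
manip.move_straight([*t,.02],feed=.1); b=fz(4)[2]; st("low")
z=.011
manip.move_straight([*t,z],feed=.03)
while z>.001:
    F=fz(2)[2]
    if F-b>2.5: break
    z-=.0005; manip.move_straight([*t,z],feed=.02)
print("contact",z,F-b); st()
```

```text
[[0.5212, -0.2747], [0.5958, -0.2716], [0.5991, -0.3464], [0.5243, -0.3499]] [np.float64(0.0752), np.float64(0.0746), np.float64(0.0749), np.float64(0.0749)]
[ 0.56012132 -0.31065225]
 t37.84 p [ 0.5614 -0.3113  0.1214] q6 -35.3 F [-0.1 -0.4  0.1] T [0.01 0.02 0.01] w 0.505 g 61.0
low t39.06 p [ 0.561  -0.3113  0.0212] q6 -35.3 F [-0.2 -1.  -1.5] T [-0.02  0.02  0.06] w 0.502 g 61.0
contact 0.003999999999999993 3.7611817415404083
 t43.51 p [ 0.5601 -0.3107  0.0044] q6 -35.3 F [-2.   1.7  3.2] T [0.14 0.29 0.02] w 0.505 g 61.4
```

Contact came at the expected height (about 0.0044), so I release, retreat and check.

Run:
```python
from h import *
t=np.load("pad.npy")
manip.move_gripper(.58,20); manip.wait(.2); manip.move_gripper(.78); st("open")
manip.move_straight([*t,.09],feed=.08)
manip.move_straight([t[0],t[1]-.06,.22],feed=.2); st()
a=manip.capture("wrist");b=manip.capture("side")
cv2.imwrite("pics/end.png",cv2.resize(np.hstack([a,b])[:,:,::-1],(800,300)))
cv2.imwrite("pics/endc.png",cv2.resize(a[50:250,180:380,::-1],(600,600),interpolation=cv2.INTER_CUBIC))
```

```text
open t44.26 p [ 0.5601 -0.3107  0.004 ] q6 -35.3 F [-0.1 -0.8  1.3] T [-0.02 -0.   -0.  ] w 0.781 g 0.0
 t46.35 p [ 0.5593 -0.3697  0.2182] q6 -39.5 F [ 0.4  0.1 -0.4] T [ 0.   -0.03  0.03] w 0.780 g 0.0
```

View pics/end.png

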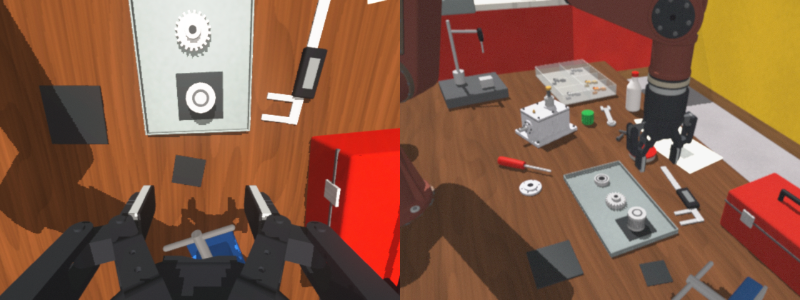

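The cap stands upright on the pad (wrist view 200,98) with the other parts untouched, so I hand in.

```bash
python3 -c "
from workcell import manip
print(manip.close_job())"
```

```text
the job is handed in; nothing more can be done
None
```

The cap came free after about 1.8 turns anticlockwise, was lifted clear and set down upright, open side down, on the felt pad in the tray, and the job was handed in at about 46 s with no other parts disturbed.

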